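Fill the crate, free the catch, and hold the clamp shut

ROBOT

A 6-joint arm with a two-finger parallel gripper is mounted at the origin on the work surface. World frame = base frame: x ahead of the robot, y to its left, z up, the work surface at z = 0. Lengths are in m, angles in rad, forces in N, time in s.
With the tool pointing down it reaches from about 0.35 to 0.775 m from the base axis. Payload 7.3 kg.
Tool frame: the origin (TCP) lies at the very end of the fingers, on their centre line; the grasp point (between the pads) lies 19 mm behind it (robot.pinch_z is the distance from the TCP to the grasp point, in m); z points along the fingers, y is the line along which they close (so a half turn about z gives the same grasp; the last joint's range is limited). The gripper opens to 92 mm and grips with 3 to 60 N. Pads are 19 mm wide; open, the fingers measure 130 mm over their backs; the gripper's body (75 mm by 190 mm) begins 47 mm behind the grasp point.
Start: joints at [-1.249, 0.342, 1.524, -0, 1.275, -0.146], TCP at [0.237, -0.469, 0.227] pointing down, gripper open.
Joint ranges: [-2.53, 2.53], [-0.77, 2.02], [0.04, 2.7], [-1, 4.14], [0.28, 2.66], [-3.11, 3.11]. Speed limits (rad/s): [2.57, 2.57, 3.14, 3.14, 3.14, 3.14].

INTERFACE

Orientations are given as [roll, pitch, yaw] about the fixed x, y, z axes, in that order (R = Rz(yaw) Ry(pitch) Rx(roll)).
In Python, from cell import robot gives the robot as it stands.
- The arm moves only by the tool move_arm, never from a script. Its argument "motion" is a list of rows, each a list of 6 numbers: the shift along the tool's x, y, z in units of 0.1 m (1.0 is 0.1 m), then the turn, a rotation vector about the tool's x, y, z in units of pi rad (1.0 is pi rad). In form: [[dx, dy, dz, rx, ry, rz], ...]. A call has 1 to 12 rows; each row is the pose to reach, as a shift and turn from the pose commanded when the call began, along the tool's axes at that moment, turning the shorter way round; what a row does not reach only later rows make up. A row lasts 1/8 s, in which the tool goes at most 62.5 mm and 10.7 degrees, less where a joint would pass 70% of its speed; a pose out of reach is approached as far as the arm can. A call with a number of a shift or a turn outside -1 to 1 is refused whole. A call with a gripper value outside its range is refused whole. "fingers" is the opening, from -1 (shut) to 1 (fully open), set as the call begins (left out, the last holds). The fingers move at their own pace and stop on an object; "newtons" is the grip in N (left out, the last holds). Time passes only in rows, so rows that repeat a pose let the fingers close. It gives the time, the measured TCP pose, the force, the opening and the grip force at its end, in the units of the state.
- robot.observe(): the state, without advancing time (a new reading comes with each control period).
- robot.read_camera(name): name is "scene" or "side" or "wrist"; returns a dict with "image" (480x640x3 uint8, red, green, blue), "range_z" (480x640 float32, m along the optical axis (not along the pixel's ray), 0 where there is no reading), "vfov" (degrees; the focal length in pixels is half the picture's height over the tangent of half this angle, whatever the lens; pixels are square), "cx", "cy" (the principal point, pixels), "k1" (the pictures are not rectified: a ray, as slopes to the right and down, at radius r is drawn at 1 + k1 r^2 times it, then the intrinsics apply), "extrinsics" (4x4, takes a point from camera to world coordinates); the wrist camera has in their place "hand_eye" (4x4, takes a point from camera to tool coordinates, whose origin is the TCP and whose axes are the flange's). Camera axes: x right, y up, looking along -z (the intrinsics and any distortion apply to the point x, -y, -z); pixel columns grow to the right and rows downward; lengths in m; the calibration is good to about 2 mm. A picture is of the moment at which its call begins: read the wrist's pose just before it.
- robot.hand_in(): hands the job in; it is judged then, once.
The state is a dict: "time": time; "qpos": joint angles; "qvel": joint speeds; "joint_efforts": joint torques, N m; "tool_pos": TCP position; "tool_rot": TCP orientation; "contact_force": force on the tool from outside, world axes, zero at the start; "torque": the same for the moment, N m; "opening": finger opening in m; "grip_force": force on a finger pad.
Only numpy, scipy, OpenCV 4.12 (cv2) and the standard library are available. Lean on these libraries where they do the work, as an engineer would, in place of code of your own. Each camera call takes 0.05 s, during which the arm holds its last target. There are 200 camera calls.

TASK

Stand the two loose bottles upright in the two empty cells of the wooden crate, one per cell, setting them down rather than dropping them. Then flip the steel safety catch on the clamp right over, away from the crate, and only after that pull the clamp lever by its black crossbar all the way towards the robot; the lever springs back, so finish while the gripper is still holding it fully pulled. Keep every bottle upright and leave the two bottles already in the crate, the tin, the label roll and the wrench where they are.

Things in the scene. Friction and masses are not known exactly. Their poses are not given: they have to be found in the camera images.
- bottle_a: one of the two loose bottles, standing upright on the table at the start: an amber glass bottle with a paper label and a cork, 0.3 kg, 165 mm tall: body 56 mm in diameter up to a height of 95 mm, round shoulder up to 115 mm, then a straight neck 26 mm in diameter from 115 mm to the top (the cork is as wide as the neck). Origin at the centre of its underside, z up along its axis. 
- bottle_b: the other loose bottle, the same as bottle_a, also standing on the table.
- bottle_c: a bottle like bottle_a that already stands in the far left cell of the crate; it stays there.
- bottle_d: a bottle like bottle_a that already stands in the far right cell of the crate; it stays there.
- station: the fixed crate clamp: a steel base plate (220 x 380 mm, 12 mm thick) lying on the table, carrying the wooden crate on its left (+y) and a grey console (top 58 mm above the table) with the lever and the catch on its right (-y). Origin under the plate's centre, at table height; x points away from the robot, y to the left, z up. At different starts it stands in other places and turned by up to 0.25 rad about the vertical.
- crate (a point): centre of the inner floor of the wooden crate, 18 mm above the table, axes as the station's. The crate is open on top, 150 x 150 mm outside, walls and the crossed dividers 6 mm thick, their rims 69 mm above this point. Four cells of 66 x 66 mm, centred at x = +-36 mm, y = +-36 mm from this point; the two at x = -36 mm (near the robot) are empty, the two at x = +36 mm hold bottle_c and bottle_d.
- catch (a joint): angle of the safety catch (rad): 0 to 0.15 at the start (leaning to the left, +y, its blade in front of a lug on the lever, which then can only rock by about 0.1 rad; do not force it), 1.4 at the stop when flipped right over to the right (-y). It turns about the station's x axis and stays where it is left (about 1.5 N at the tip moves it). From about 0.8 on the lever is free.
- catch_tip (a point): end of the catch's steel thumb tab, the part to push: a tab 18 mm wide in x, 10 mm thick and 70 mm long from the catch hinge, with a round bead 16 mm in diameter (22 mm long in x) at this point. At joint 0 it lies 45 mm to the left (+y) of and 54 mm above the catch hinge, at 1.4 the same to the right; push it to the right (-y) from its left side. The tab is 50 mm nearer the robot than the blade and the lever's foot, with free space above and around it.
- catch_hinge (a point): the point on the catch's hinge axis (parallel to the station's x) below the tab, 85 mm above the table; fixed to the station, axes as the station's. The hinge rod is 12 mm in diameter.
- lever (a joint): angle of the clamp lever (rad): 0 at rest (leaning 0.52 rad away from the robot), 0.85 at its stop when pulled fully towards the robot. A spring always pulls it back to 0: about 3 N at the crossbar at first, 7 N at the stop. Pulling it closes a rubber jaw on the crate's side.
- lever_bar (a point): centre of the lever's crossbar, a round black bar 20 mm in diameter and 120 mm long, along the station's y, 150 mm from the lever hinge. A steel shaft (12 x 14 mm) runs from the bar's middle down to the hinge; the bar is free to grip on both sides of it, 25 to 45 mm from its middle. At rest the bar's centre is 75 mm beyond (+x) and 130 mm above the lever hinge, at the stop 49 mm nearer the robot (-x) than and 142 mm above it.
- lever_hinge (a point): the point on the lever's hinge axis (parallel to the station's y) below the crossbar's middle, 75 mm above the table; fixed to the station, axes as the station's.
- cap_tin: bystander: a closed aluminium tin, 67 mm in diameter, 80 mm tall; origin at the centre of its underside. It may stand where a bottle stands at other starts.
- label_roll: bystander: a roll of white labels standing on its end, 90 mm in diameter, 50 mm tall; origin at the centre of its underside.
- wrench: bystander: a steel wrench lying on the table; origin near its middle.
There are look-alikes about, which are no part of the job. Leave any purple look-alike of the bottle_b alone. What is shaped like the bottle_c but turquoise is not meant.

How it is judged:
On the way, in this order (a step that is already met when the one before it is completed fails the run):
1. both loose bottles stand upright in empty cells of the crate, one per cell, on its floor and let go (x of bottle_a in the frame of crate between -0.072 and 0.072 m and y of bottle_a in the frame of crate between -0.072 and 0.072 m and z of bottle_a in the frame of crate between -0.01 and 0.012 m and angle between each of bottle_a, bottle_b, bottle_c, bottle_d's own z axis and vertical below 0.17 rad and contact force between the fingers and bottle_a below 0.1 N and x of bottle_b in the frame of crate between -0.072 and 0.072 m and y of bottle_b in the frame of crate between -0.072 and 0.072 m and z of bottle_b in the frame of crate between -0.01 and 0.012 m and contact force between the fingers and bottle_b below 0.1 N and x of bottle_c in the frame of crate between -0.072 and 0.072 m and y of bottle_c in the frame of crate between -0.072 and 0.072 m and z of bottle_c in the frame of crate between -0.01 and 0.012 m and contact force between the fingers and bottle_c below 0.1 N and x of bottle_d in the frame of crate between -0.072 and 0.072 m and y of bottle_d in the frame of crate between -0.072 and 0.072 m and z of bottle_d in the frame of crate between -0.01 and 0.012 m and contact force between the fingers and bottle_d below 0.1 N), for 0.2 s.
2. the safety catch is flipped right over (beyond 1.1 rad) while the lever is still at rest (value of joint catch above 1.1 rad and value of joint lever below 0.3 rad), for 0.1 s.
3. the lever is pulled fully towards the robot and held by the gripper (value of joint lever above 0.68 rad and contact force between the fingers and lever above 1 N), for 0.2 s.
At the end, for the whole second after the job is handed in: All four bottles stand upright (within 10 degrees) on the crate's floor in its cells, untouched by the gripper; the catch is flipped over (beyond 1.1 of 1.4 rad); the lever is pulled beyond 0.68 of 0.85 rad, still, and the gripper's fingers bear on it with over 1 N, for the whole last second (all of step 1 and all of step 3 and value of joint catch above 1.1 rad and velocity of joint lever between -0.1 and 0.1 rad/s); the arm keeps its last pose, push and grip.
It fails at once if the lever is forced more than 0.4 rad while the catch is not yet flipped (value of joint lever above 0.4 rad and value of joint catch below 0.7 rad).
It fails at once if a bottle is tipped by more than 35 degrees (angle between any of bottle_a, bottle_b, bottle_c, bottle_d's own z axis and vertical above 0.61 rad).
It fails at once if a bottle is dropped (falls free for more than about 3 cm) ((linear speed of bottle_a above 0.8 m/s and contact force between the fingers and bottle_a below 0.05 N) or (linear speed of bottle_b above 0.8 m/s and contact force between the fingers and bottle_b below 0.05 N) or (linear speed of bottle_c above 0.8 m/s and contact force between the fingers and bottle_c below 0.05 N) or (linear speed of bottle_d above 0.8 m/s and contact force between the fingers and bottle_d below 0.05 N)).
It fails at once if a bottle that was already in the crate is taken out (distance of any of bottle_c, bottle_d from where it was at the start of the episode above 0.04 m).
It fails at once if the tin, label roll or wrench is moved by more than 4 cm (distance of any of cap_tin, label_roll, wrench from where it was at the start of the episode above 0.04 m).
It also fails if it takes over 72 s, if anything falls off the work surface, if the arm or the gripper's body presses on something with over 40 N, if the wrist force passes 120 N, or if a joint passes its speed limit or range.

## Working session

There is one attempt and no reset: what is moved stays moved. The work goes in short steps, Python scripts to look and compute and a tool call to move; the robot and the scene stay as the last step left them, time stands still between calls to the robot, and variables do not carry over. Pictures are saved under pics/ and viewed, at most 10 in all, crops included, and the job is handed in when it is done.

Besides the shell and the picture viewer there is one more tool, called after "Call:" as name([rows], argument=value, ...), one row to a line, values as JSON. move_arm: Moves the arm, as the interface text tells. Shifts and turns lie within -1 to 1; 1 stands for 0.1 m of shift or pi rad of turn. Its arguments: {"type":"object","properties":{"motion":{"type":"array"},"fingers":{"type":"number"},"newtons":{"type":"number"}},"required":["motion"]}

```bash
mkdir -p pics; cat > h.py <<'E'
import numpy as np, cv2
from cell import robot
from scipy.spatial.transform import Rotation as R
def cam(n):
    s=robot.observe(); c=robot.read_camera(n)
    if 'extrinsics' in c: c['T']=np.array(c['extrinsics'])
    else:
        T=np.eye(4); r=np.array(s['tool_rot']); T[:3,:3]=R.from_euler('xyz',r).as_matrix() if r.size==3 else r
        T[:3,3]=s['tool_pos']; c['T']=T@np.array(c['hand_eye'])
    return c
def rays(c,uv):
    f=240/np.tan(np.radians(c['vfov'])/2); K=np.array([[f,0,c['cx']],[0,f,c['cy']],[0,0,1.]])
    p=cv2.undistortPoints(np.array(uv,float).reshape(-1,1,2),K,np.array([c['k1'],0,0,0.])).reshape(-1,2)
    d=np.c_[p[:,0],-p[:,1],-np.ones(len(p))]
    return d@c['T'][:3,:3].T
def onplane(c,uv,z):
    d=rays(c,uv);o=c['T'][:3,3]; return o+d*((z-o[2])/d[:,2])[:,None]
def cloud(c):
    v,u=np.mgrid[0:480,0:640]; d=rays(c,np.c_[u.ravel(),v.ravel()])
    z=c['range_z'].ravel()[:,None]; P=c['T'][:3,3]+d*z; P[z[:,0]<=0]=np.nan
    return P.reshape(480,640,3)
def save(c,n): cv2.imwrite('pics/'+n,c['image'][:,:,::-1])
def delta(pos,yaw=None,Rt=None):
    """row from current pose to world pos, tool down with tool-y... """
    s=robot.observe(); r0=R.from_euler('xyz',s['tool_rot'])
    d=r0.inv().apply(np.array(pos)-s['tool_pos'])/0.1
    return d
E
python3 - <<'E'
from h import *
print(robot.observe())
for n in ['scene','side']:
    c=cam(n); save(c,n+'1.png'); np.savez(n+'1.npz',**{k:v for k,v in c.items()}); print(n,c['T'],c['vfov'],c['k1'])
E
```

```text
{'time': 0.0, 'qpos': array([-1.24898690e+00,  3.42718122e-01,  1.52500242e+00, -1.39785740e-05,
        1.27541216e+00, -1.46001110e-01]), 'qvel': array([-8.45830305e-04,  1.62242297e-06,  5.58688919e-04, -1.78693935e-03,
        7.12227588e-04,  8.91274316e-04]), 'joint_efforts': array([-1.14687671e-03, -4.31246567e+01, -2.44225305e+01,  7.17203692e-02,
        5.59252349e-02, -1.25113656e-04]), 'tool_pos': array([ 0.23662574, -0.46819604,  0.22605245]), 'tool_rot': array([-3.14006705e+00, -2.10825604e-04,  4.67814457e-01]), 'contact_force': array([ 0.56780606, -0.76460549,  0.64802226]), 'torque': array([0.00643329, 0.00624985, 0.0550079 ]), 'grip_force': 0.0, 'opening': 0.09165529078645186}
scene [[-0.81047729 -0.45758934  0.36570282  1.0667764 ]
 [ 0.58574074 -0.63933979  0.498149    0.66577661]
 [ 0.00586069  0.61794549  0.7861991   1.13359891]
 [ 0.          0.          0.          1.        ]] 52.784411223113445 -0.1047794217893135
side [[-8.45331744e-01  2.88709156e-01 -4.49512254e-01  1.55270177e-01]
 [-5.34241256e-01 -4.57963898e-01  7.10531736e-01  7.40069614e-01]
 [-7.23365489e-04  8.40783023e-01  5.41371763e-01  7.18152365e-01]
 [ 0.00000000e+00  0.00000000e+00  0.00000000e+00  1.00000000e+00]] 55.01347560637559 0.0010674980972558584
```

View pics/scene1.png

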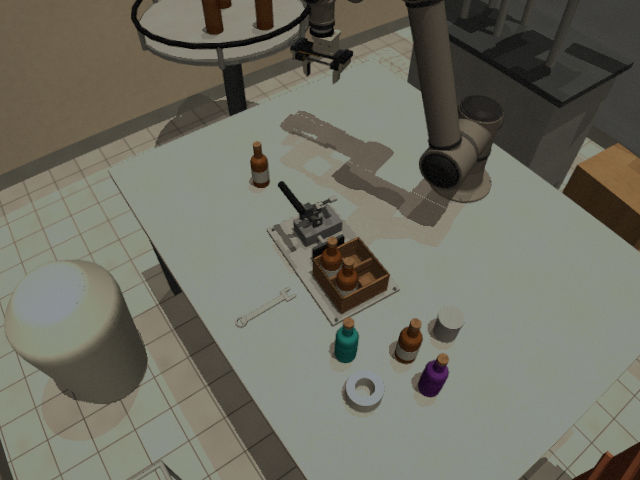

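View pics/side1.png

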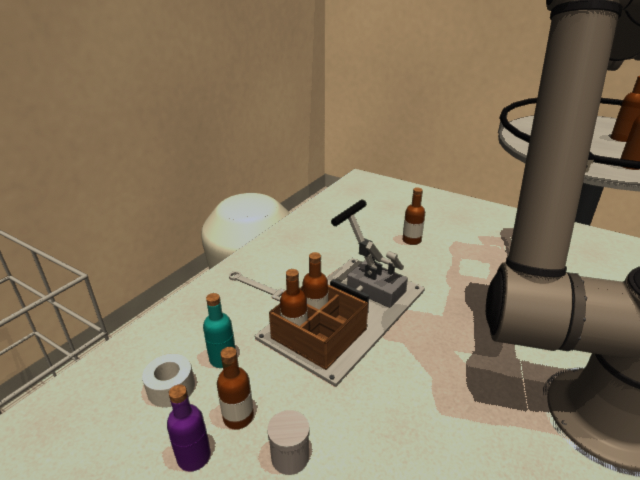

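Scene: the loose amber bottles are at (260,165) and (409,342). The candidates I rule out are turquoise (346,341), purple (433,376), the two bottles in the crate (332,258) and (348,278), and the bottles on the background round table (212,15) and (264,12). The tin is at (448,324), the roll at (365,390), the wrench at (266,307). The side view agrees: loose bottles at (414,218) and (235,390).

```bash
cat > m.py <<'E'
from h import *
for n in ['scene','side']:
    c=dict(np.load(n+'1.npz')); P=cloud(c); 
    z=P[...,2]; reg=(P[...,0]>0.2)&(P[...,0]<0.95)&(abs(P[...,1])<0.6)
    # neck slices
    m=(reg&(z>0.12)&(z<0.18)).astype(np.uint8)
    k,l,st,ce=cv2.connectedComponentsWithStats(m)
    print(n)
    for i in range(1,k):
        if st[i,4]<25: continue
        q=P[l==i]; t=q[q[:,2]>np.percentile(q[:,2],70)]
        print('neck',ce[i].round(),st[i,4],q.mean(0).round(4),'max z',q[:,2].max().round(3),'topmean',t.mean(0).round(4), c['image'][l==i].mean(0).round())
    # crate rim
    m=(reg&(z>0.075)&(z<0.095)).astype(np.uint8)
    k,l,st,ce=cv2.connectedComponentsWithStats(m)
    for i in range(1,k):
        if st[i,4]<60: continue
        q=P[l==i]; print('z.087',ce[i].round(),st[i,4],cv2.minAreaRect(q[:,:2].astype(np.float32)), q[:,:2].min(0).round(3),q[:,:2].max(0).round(3))
    m=(reg&(z>0.006)&(z<0.018)).astype(np.uint8)
    k,l,st,ce=cv2.connectedComponentsWithStats(m)
    for i in range(1,k):
        if st[i,4]<300: continue
        q=P[l==i]; print('plate',ce[i].round(),st[i,4],cv2.minAreaRect(q[:,:2].astype(np.float32)))
    m=reg&(z>0.03)&(z<0.06); q=P[m]
    hb=P[reg&(z>0.185)&(z<0.23)]; print('bar',len(hb),cv2.minAreaRect(hb[:,:2].astype(np.float32)),hb.mean(0))
    for r in [(z>0.10)&(z<0.16)]: pass
E
python3 m.py; python3 - <<'E'
from h import *
a=cv2.imread('pics/scene1.png'); b=cv2.imread('pics/side1.png')
x=cv2.resize(a[175:325,235:405],None,fx=2.35,fy=2.35,interpolation=2); y=cv2.resize(b[190:390,230:430],None,fx=2,fy=2)
H=max(x.shape[0],y.shape[0]); x=cv2.resize(x,(400,H)); y=cv2.resize(y,(400,H)); cv2.imwrite('pics/crop1.png',np.hstack([x,y]))
E
```

```text
scene
neck [257. 149.] 119 [ 0.5503 -0.3643  0.1493] max z 0.168 topmean [ 0.5484 -0.3678  0.1648] [75. 52. 32.]
neck [437. 184.] 84 [0.2266 0.0795 0.1708] max z 0.18 topmean [0.2283 0.0797 0.1775] [25. 23. 19.]
neck [332. 199.] 53 [ 0.4843 -0.0671  0.1418] max z 0.149 topmean [ 0.483  -0.0666  0.1475] [106. 105.  94.]
neck [311. 208.] 150 [ 0.5523 -0.0748  0.1419] max z 0.179 topmean [ 0.5467 -0.0681  0.1538] [62. 61. 56.]
neck [332. 254.] 279 [0.6001 0.0848 0.1397] max z 0.179 topmean [0.6    0.084  0.1637] [69. 38. 16.]
neck [347. 275.] 298 [0.606  0.1588 0.1382] max z 0.18 topmean [0.6058 0.1583 0.1607] [70. 38. 16.]
neck [347. 327.] 191 [0.7008 0.2796 0.1531] max z 0.17 topmean [0.6983 0.277  0.1663] [69. 69. 50.]
neck [414. 327.] 199 [0.5781 0.3702 0.1531] max z 0.171 topmean [0.5736 0.3676 0.1671] [84. 60. 38.]
neck [441. 362.] 214 [0.5897 0.4696 0.1525] max z 0.17 topmean [0.5857 0.4685 0.1664] [78. 54. 49.]
z.087 [259. 168.] 82 ((0.5560107231140137, -0.3533232808113098), (0.023382414132356644, 0.05178390443325043), 60.61734390258789) [ 0.528 -0.376] [ 0.575 -0.338]
z.087 [31
[... 2863 characters left out ...]
4 ((0.4472370445728302, 0.381948322057724), (0.06527592986822128, 0.06722545623779297), 29.161394119262695) [0.414 0.346] [0.48  0.415]
z.087 [188. 435.] 321 ((0.5721389055252075, 0.4761100709438324), (0.05554096773266792, 0.026908710598945618), 53.20490264892578) [0.556 0.446] [0.6   0.494]
plate [344. 271.] 378 ((0.6315599679946899, -0.11465705186128616), (0.05599973350763321, 0.13185812532901764), 7.781911373138428)
plate [351. 336.] 3212 ((0.5512694120407104, 0.01703326404094696), (0.38302353024482727, 0.22180742025375366), 84.98526000976562)
bar 817 ((0.4195908010005951, 0.02200169861316681), (0.1151837483048439, 0.4946646988391876), 59.22028350830078) [0.39569035 0.02549883 0.20929423]
```

View pics/crop1.png

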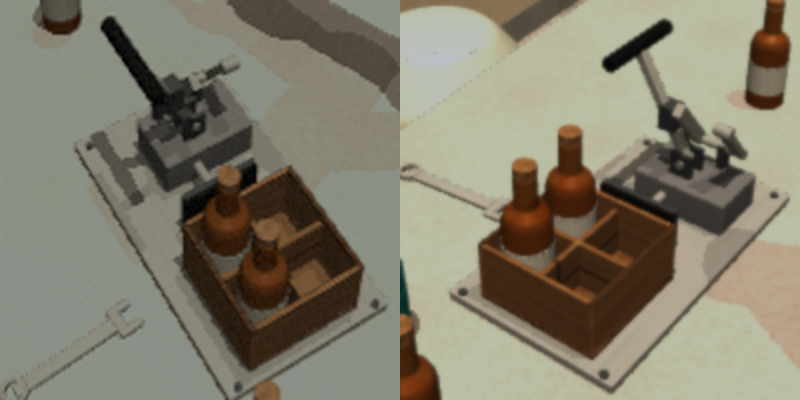

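The crop shows the catch bead at about (235,65) left and the lever crossbar at about (135,60). The two near cells are empty. The station is turned by about -0.083 rad. I start with the right-hand bottle.

Call:
move_arm([
  [1, 0.54, -0.5, 0, 0, -0.325],
  [1, 0.54, -0.5, 0, 0, -0.325],
  [1, 0.54, -0.5, 0, 0, -0.325],
  [1, 0.54, -0.5, 0, 0, -0.325],
  [1, 0.54, -0.5, 0, 0, -0.325],
  [1, 0.54, -0.5, 0, 0, -0.325],
  [1, 0.54, -0.5, 0, 0, -0.325],
])

```text
time: 0.98
tool_pos: [0.3503, -0.4715, 0.2763]
tool_rot: [-3.141, -0.001, 1.488]
contact_force: [0.2, -0.9, 0.2]
opening: 0.0917
grip_force: 0.0
```

Call:
move_arm([
  [0.57, 0.94, 0, 0, 0, 0],
  [0.57, 0.94, 0, 0, 0, 0],
  [0.57, 0.94, 0, 0, 0, 0],
])

```text
time: 1.35
tool_pos: [0.4512, -0.4206, 0.2761]
tool_rot: [3.142, -0.001, 1.491]
contact_force: [-0.6, 0.3, -0.2]
opening: 0.0916
grip_force: 0.0
```

Call:
move_arm([
  [0.57, 0.94, 0, 0, 0, 0],
  [0.57, 0.94, 0, 0, 0, 0],
  [0.57, 0.94, 0, 0, 0, 0],
  [0.57, 0.94, 0, 0, 0, 0],
])

```text
time: 1.85
tool_pos: [0.5461, -0.3741, 0.2764]
tool_rot: [-3.14, 0.0, 1.488]
contact_force: [0.4, -0.0, -0.3]
opening: 0.092
grip_force: 0.0
```

```bash
cat >> h.py <<'E'
def necks(c,lo=0.155,hi=0.19,mn=60):
    P=cloud(c); z=P[...,2]; m=((z>lo)&(z<hi)).astype(np.uint8); k,l,st,ce=cv2.connectedComponentsWithStats(m)
    for i in range(1,k):
        if st[i,4]<mn: continue
        q=P[l==i]; cc,r=cv2.minEnclosingCircle(np.argwhere(l==i)[:,::-1].astype(np.float32))
        p=onplane(c,[cc],np.median(q[:,2]))[0]
        print(ce[i].round(),st[i,4],'med',np.median(q,0).round(4),'circ@medz',p.round(4),c['image'][l==i].mean(0).round())
E
python3 - <<'E'
from h import *
c=cam('wrist'); s=robot.observe(); print(s['time'],s['tool_pos'],s['tool_rot'],s['qpos'].round(2)); save(c,'w1.png'); necks(c)
print(np.array(c['hand_eye']).round(3))
E
```

```text
1.9 [ 0.54586496 -0.3744288   0.27665773] [-3.14086310e+00  2.51693420e-04  1.48688586e+00] [-0.72  0.58  1.   -0.    1.56 -0.63]
[323. 235.] 1204 med [ 0.5491 -0.3704  0.1641] circ@medz [ 0.5493 -0.3703  0.1641] [77. 55. 36.]
[[ 0.001  0.956  0.294  0.08 ]
 [ 1.    -0.001  0.     0.   ]
 [ 0.     0.294 -0.956 -0.157]
 [ 0.     0.     0.     1.   ]]
```

View pics/w1.png

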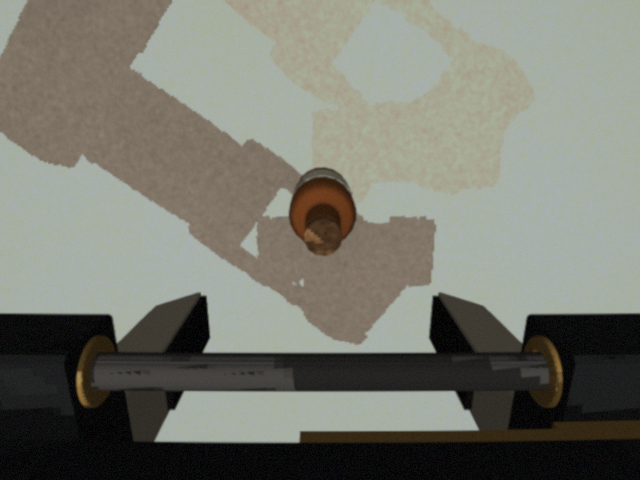

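The wrist view shows the amber bottle's cork at (323,235), giving (0.549,-0.370). I make a small correction, then descend and grip.

Call:
move_arm([
  [0.04, 0.03, 0.5, 0, 0, 0],
  [0.04, 0.03, 0.9, 0, 0, 0],
  [0.04, 0.03, 0.9, 0, 0, 0],
])

```text
time: 2.28
tool_pos: [0.5477, -0.3697, 0.1838]
tool_rot: [-3.136, -0.004, 1.487]
contact_force: [-0.4, -0.8, 0.4]
opening: 0.0919
grip_force: 0.0
```

Call:
move_arm([
  [0, 0, 0.4, 0, 0, 0],
  [0, 0, 0.64, 0, 0, 0],
  [0, 0, 0.64, 0, 0, 0],
  [0, 0, 0.64, 0, 0, 0],
])

```text
time: 2.78
tool_pos: [0.5511, -0.3711, 0.1255]
tool_rot: [3.138, 0.003, 1.488]
contact_force: [0.7, 0.7, 1.1]
opening: 0.0917
grip_force: 0.0
```

Call:
move_arm([
  [0, 0, 0, 0, 0, 0],
  [0, 0, 0, 0, 0, 0],
  [0, 0, 0, 0, 0, 0],
  [0, 0, 0, 0, 0, 0],
  [0, 0, 0, 0, 0, 0],
  [0, 0, 0, 0, 0, 0],
], fingers=-1, newtons=25)

```text
time: 3.52
tool_pos: [0.5504, -0.3697, 0.1227]
tool_rot: [-3.142, 0.0, 1.489]
contact_force: [-0.8, 0.1, -0.2]
opening: 0.0364
grip_force: 0.0
```

Call:
move_arm([
  [0, 0, 0, 0, 0, 0],
  [0, 0, 0, 0, 0, 0],
  [0, 0, 0, 0, 0, 0],
  [0, 0, 0, 0, 0, 0],
])

```text
time: 4.03
tool_pos: [0.5503, -0.3697, 0.1226]
tool_rot: [-3.141, -0.0, 1.489]
contact_force: [-0.1, 0.8, -1.5]
opening: 0.026
grip_force: 24.9
```

Call:
move_arm([
  [0, 0, -0.15, 0, 0, 0],
  [0, 0, -0.5, 0, 0, 0],
  [0, 0, -0.9, 0, 0, 0],
  [0, 0, -0.9, 0, 0, 0],
])

```text
time: 4.53
tool_pos: [0.5519, -0.3709, 0.2175]
tool_rot: [3.135, 0.005, 1.489]
contact_force: [-0.7, 0.3, -3.7]
opening: 0.0256
grip_force: 24.9
```

Call:
move_arm([
  [0.2, -0.3, -0.3, 0, 0, 0],
  [0.4, -0.6, -0.6, 0, 0, 0],
  [0.5, -0.9, -0.9, 0, 0, 0],
  [0.5, -0.9, -0.9, 0, 0, 0],
])

```text
time: 5.03
tool_pos: [0.464, -0.3122, 0.3049]
tool_rot: [3.139, 0.002, 1.488]
contact_force: [1.3, 0.2, -3.6]
opening: 0.0258
grip_force: 25.0
```

Call:
move_arm([
  [0.35, -0.2, 0, 0, 0, 0],
  [0.7, -0.4, 0, 0, 0, 0],
  [1, -0.5, 0, 0, 0, 0],
])

```text
time: 5.4
tool_pos: [0.4224, -0.2075, 0.3009]
tool_rot: [-3.139, -0.002, 1.488]
contact_force: [-0.4, -0.8, -2.6]
opening: 0.0253
grip_force: 25.0
```

Call:
move_arm([
  [0.35, 0, 0, 0, 0, 0],
  [0.7, 0, 0, 0, 0, 0],
  [1, 0, 0, 0, 0, 0],
])

```text
time: 5.78
tool_pos: [0.4314, -0.1078, 0.301]
tool_rot: [-3.139, -0.001, 1.489]
contact_force: [1.2, 0.1, -2.2]
opening: 0.0256
grip_force: 25.0
```

Call:
move_arm([
  [0.35, 0, 0, 0, 0, 0],
  [0.7, 0, 0, 0, 0, 0],
  [1, 0, 0, 0, 0, 0],
])

```text
time: 6.15
tool_pos: [0.4396, -0.0081, 0.301]
tool_rot: [-3.139, -0.001, 1.489]
contact_force: [1.1, 0.3, -2.5]
opening: 0.0259
grip_force: 25.0
```

Call:
move_arm([
  [0.3, 0, 0, 0, 0, 0],
  [0.6, 0, 0, 0, 0, 0],
  [0.9, 0, 0, 0, 0, 0],
  [0.9, 0, 0, 0, 0, 0],
  [0.9, 0, 0, 0, 0, 0],
])

```text
time: 6.78
tool_pos: [0.4468, 0.08, 0.3015]
tool_rot: [-3.14, 0.001, 1.489]
contact_force: [-0.6, 0.6, -3.6]
opening: 0.0258
grip_force: 25.0
```

```bash
cat >> h.py <<'E'
def crate(c):
    P=cloud(c); z=P[...,2]; x=P[...,0];y=P[...,1]
    m=(z>0.08)&(z<0.093)&(x>.45)&(x<.67)&(y>.0)&(y<.23); q=P[m]
    print('rim',len(q),np.median(q[:,2]),cv2.minAreaRect(q[:,:2].astype(np.float32)))
    return m
E
python3 - <<'E'
from h import *
c=cam('wrist'); s=robot.observe(); print(s['time'],s['tool_pos'],s['tool_rot'],s['opening'],s['grip_force']); save(c,'w2.png'); crate(c); necks(c,0.15,0.2)
E
```

```text
6.825 [0.44686365 0.07971487 0.30180806] [-3.14004331e+00  5.74356807e-04  1.48841051e+00] 0.025927284988445168 24.9653054040391
rim 5017 0.08604060572757288 ((0.5602385401725769, 0.11449185013771057), (0.15025673806667328, 0.1508975774049759), 85.35929870605469)
[543. 114.] 2126 med [0.5951 0.1496 0.1815] circ@medz [0.5939 0.1502 0.1815] [154. 112.  75.]
[528. 223.] 1783 med [0.5908 0.078  0.1814] circ@medz [0.5891 0.0802 0.1814] [146. 105.  70.]
[320. 210.] 350 med [0.4493 0.1022 0.1902] circ@medz [0.4485 0.0906 0.1902] [97. 77. 60.]
```

View pics/w2.png

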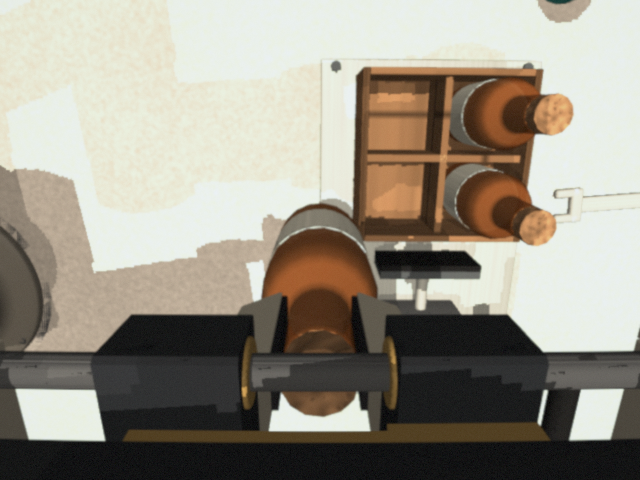

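The wrist view shows the held bottle upright at (320,260). The crate's near cells are empty at (397,110) and (395,190). I move over the right cell and come down in steps.

Call:
move_arm([
  [0.04, 0.3, 0, 0, 0, 0],
  [0.09, 0.6, 0, 0, 0, 0],
  [0.09, 0.74, 0, 0, 0, 0],
  [0.09, 0.74, 0.3, 0, 0, 0],
  [0.09, 0.74, 0.6, 0, 0, 0],
  [0.09, 0.74, 0.75, 0, 0, 0],
  [0.09, 0.74, 0.75, 0, 0, 0],
  [0.09, 0.74, 0.75, 0, 0, 0],
])

```text
time: 7.82
tool_pos: [0.522, 0.083, 0.2289]
tool_rot: [3.139, -0.0, 1.489]
contact_force: [0.5, 0.2, -2.6]
opening: 0.0261
grip_force: 25.0
```

```bash
python3 - <<'E'
from h import *
c=cam('side'); s=robot.observe(); print(s['tool_pos'],s['tool_rot']); save(c,'s2.png')
a=cv2.imread('pics/s2.png')[160:380,230:430]; cv2.imwrite('pics/s2c.png',cv2.resize(a,None,fx=2.7,fy=2.7))
E
```

```text
[0.52206733 0.08311066 0.22904445] [ 3.13907038e+00 -1.40789949e-04  1.48878796e+00]
```

View pics/s2c.png

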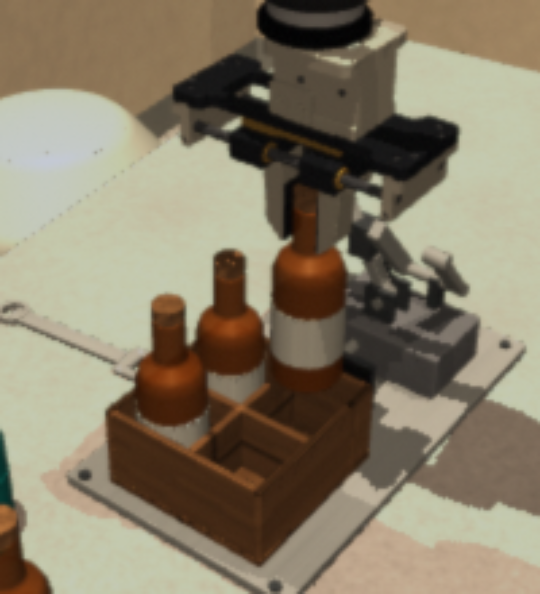

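The side crop shows the bottle hanging upright over the near-right cell at (308,380), clear of the lever and the other bottles. I lower it slowly.

Call:
move_arm([
  [-0.01, -0.01, 0.15, 0, 0, 0],
  [-0.01, -0.01, 0.3, 0, 0, 0],
  [-0.01, -0.01, 0.45, 0, 0, 0],
  [-0.01, -0.01, 0.6, 0, 0, 0],
  [-0.01, -0.01, 0.7, 0, 0, 0],
  [-0.01, -0.01, 0.78, 0, 0, 0],
  [-0.01, -0.01, 0.78, 0, 0, 0],
])

```text
time: 8.75
tool_pos: [0.5201, 0.0822, 0.1492]
tool_rot: [-3.141, 0.0, 1.489]
contact_force: [-0.4, -0.5, -3.8]
opening: 0.0259
grip_force: 25.0
```

Call:
move_arm([
  [0, 0, 0.02, 0, 0, 0],
  [0, 0, 0.04, 0, 0, 0],
  [0, 0, 0.06, 0, 0, 0],
  [0, 0, 0.08, 0, 0, 0],
  [0, 0, 0.08, 0, 0, 0],
])

```text
time: 9.38
tool_pos: [0.5202, 0.0822, 0.1415]
tool_rot: [-3.141, 0.0, 1.489]
contact_force: [-0.7, -0.6, -3.8]
opening: 0.0258
grip_force: 25.0
```

Nothing has touched yet, so another 1.5 mm in small steps.

Call:
move_arm([
  [0, 0, 0.005, 0, 0, 0],
  [0, 0, 0.01, 0, 0, 0],
  [0, 0, 0.015, 0, 0, 0],
  [0, 0, 0.015, 0, 0, 0],
])

```text
time: 9.88
tool_pos: [0.5206, 0.0821, 0.1409]
tool_rot: [3.14, 0.0, 1.489]
contact_force: [-1.2, 0.2, 5.3]
opening: 0.026
grip_force: 25.1
```

Call:
move_arm([
  [0, 0, 0, 0, 0, 0],
  [0, 0, 0, 0, 0, 0],
  [0, 0, 0, 0, 0, 0],
  [0, 0, 0, 0, 0, 0],
], fingers=0.05)

```text
time: 10.38
tool_pos: [0.5203, 0.0822, 0.1401]
tool_rot: [-3.141, 0.0, 1.489]
contact_force: [0.2, 0.0, -0.8]
opening: 0.0477
grip_force: 0.0
```

Call:
move_arm([
  [0, 0, -0.2, 0, 0, 0],
  [0, 0, -0.5, 0, 0, 0],
  [0, 0, -0.9, 0, 0, 0],
  [0, 0, -0.9, 0, 0, 0],
])

```text
time: 10.88
tool_pos: [0.5219, 0.0823, 0.2332]
tool_rot: [3.135, -0.001, 1.489]
contact_force: [-0.2, -0.2, -0.6]
opening: 0.0481
grip_force: 0.0
```

```bash
python3 - <<'E'
from h import *
c=cam('side'); s=robot.observe(); print(s['time'],s['tool_pos'],s['opening']); necks(c,0.172,0.195,30)
E
```

```text
10.925 [0.52086223 0.08227986 0.23119827] 0.04845498283418985
[145. 102.] 1860 med [ 1.8116 -0.4567  0.1835] circ@medz [ 1.773  -0.5869  0.1835] [138. 114.  84.]
[557.  76.] 357 med [ 0.4464 -1.9053  0.1838] circ@medz [ 0.4444 -1.8796  0.1838] [158. 131.  96.]
[582. 119.] 140 med [ 0.2481 -1.2188  0.184 ] circ@medz [ 0.2477 -1.2411  0.184 ] [66. 34. 14.]
[315. 257.] 109 med [0.5929 0.0797 0.1811] circ@medz [0.5917 0.0808 0.1811] [78. 56. 36.]
[345. 269.] 123 med [0.5178 0.0824 0.1813] circ@medz [0.5165 0.084  0.1813] [66. 45. 28.]
[292. 274.] 124 med [0.5967 0.1542 0.1815] circ@medz [0.5966 0.1547 0.1815] [114.  76.  45.]
[606. 337.] 136 med [0.0596 0.0247 0.1828] circ@medz [0.0576 0.02   0.1828] [33. 29. 24.]
[616. 450.] 388 med [0.03   0.2447 0.1854] circ@medz [0.028  0.2455 0.1854] [24. 21. 18.]
```

The first bottle stands with its top at 0.181, the same as the others. On to the left bottle.

Call:
move_arm([
  [0.4, 0, -0.5, 0, 0, 0],
  [0.95, 0.1, -0.5, 0, 0, 0],
  [0.95, 0.1, -0.5, 0, 0, 0],
], fingers=0.6)

```text
time: 11.3
tool_pos: [0.5378, 0.1791, 0.2786]
tool_rot: [-3.14, -0.0, 1.493]
contact_force: [0.2, -0.5, 0.0]
opening: 0.071
grip_force: 0.0
```

Call:
move_arm([
  [0.5, 0.1, 0, 0, 0, 0],
  [0.95, 0.1, 0, 0, 0, 0],
  [0.95, 0.1, 0, 0, 0, 0],
])

```text
time: 11.68
tool_pos: [0.555, 0.2716, 0.2778]
tool_rot: [-3.138, 0.001, 1.492]
contact_force: [0.3, 0.1, -0.0]
opening: 0.0734
grip_force: 0.0
```

Call:
move_arm([
  [0.5, 0.1, 0, 0, 0, 0],
  [0.95, 0.1, 0, 0, 0, 0],
  [0.95, 0.1, 0, 0, 0, 0],
  [0.95, 0.1, 0, 0, 0, 0],
])

```text
time: 12.18
tool_pos: [0.5736, 0.3621, 0.2792]
tool_rot: [-3.14, 0.002, 1.488]
contact_force: [-0.3, -0.3, 0.1]
opening: 0.0739
grip_force: 0.0
```

```bash
python3 - <<'E'
from h import *
c=cam('wrist'); s=robot.observe(); print(s['time'],s['tool_pos'],s['tool_rot'],s['opening']); necks(c,.152,.19)
E
```

```text
12.225 [0.57373149 0.36186432 0.27972768] [-3.14078887e+00  1.42693327e-03  1.48727056e+00] 0.07368812200964975
[325.  73.] 1470 med [0.5857 0.4659 0.1642] circ@medz [0.5858 0.4659 0.1642] [160. 116.  78.]
[321. 231.] 1209 med [0.5752 0.3679 0.1641] circ@medz [0.5753 0.3679 0.1641] [123.  88.  58.]
[483. 326.] 67 med [0.6888 0.2835 0.1563] circ@medz [0.6904 0.2832 0.1563] [59. 46. 32.]
```

Call:
move_arm([
  [0.06, 0.01, 0.5, 0, 0, 0],
  [0.06, 0.01, 0.9, 0, 0, 0],
  [0.06, 0.01, 0.9, 0, 0, 0],
])

```text
time: 12.6
tool_pos: [0.5737, 0.3672, 0.1871]
tool_rot: [-3.135, 0.004, 1.487]
contact_force: [-0.1, -0.0, 0.0]
opening: 0.0731
grip_force: 0.0
```

Call:
move_arm([
  [0, 0, 0.4, 0, 0, 0],
  [0, 0, 0.66, 0, 0, 0],
  [0, 0, 0.66, 0, 0, 0],
  [0, 0, 0.66, 0, 0, 0],
])

```text
time: 13.1
tool_pos: [0.5764, 0.3698, 0.1271]
tool_rot: [3.138, -0.002, 1.488]
contact_force: [0.4, 1.2, 0.2]
opening: 0.0733
grip_force: 0.0
```

Call:
move_arm([
  [0, 0, 0, 0, 0, 0],
  [0, 0, 0, 0, 0, 0],
  [0, 0, 0, 0, 0, 0],
  [0, 0, 0, 0, 0, 0],
  [0, 0, 0, 0, 0, 0],
  [0, 0, 0, 0, 0, 0],
  [0, 0, 0, 0, 0, 0],
  [0, 0, 0, 0, 0, 0],
], fingers=-1)

```text
time: 14.1
tool_pos: [0.5749, 0.3697, 0.1241]
tool_rot: [-3.141, 0.0, 1.489]
contact_force: [-0.3, 0.8, -0.2]
opening: 0.0258
grip_force: 25.0
```

Call:
move_arm([
  [0, 0, -0.15, 0, 0, 0],
  [0, 0, -0.5, 0, 0, 0],
  [0, 0, -0.9, 0, 0, 0],
  [0, 0, -0.9, 0, 0, 0],
])

```text
time: 14.6
tool_pos: [0.5767, 0.3706, 0.2191]
tool_rot: [3.134, -0.004, 1.489]
contact_force: [0.0, -0.1, -3.0]
opening: 0.0257
grip_force: 25.0
```

Call:
move_arm([
  [-0.2, -0.15, -0.4, 0, 0, 0],
  [-0.45, -0.3, -0.8, 0, 0, 0],
  [-0.75, -0.3, -0.8, 0, 0, 0],
])

```text
time: 14.98
tool_pos: [0.5389, 0.2976, 0.2973]
tool_rot: [3.137, -0.003, 1.49]
contact_force: [-0.3, -0.7, -2.6]
opening: 0.0256
grip_force: 25.0
```

Call:
move_arm([
  [-0.3, 0, 0, 0, 0, 0],
  [-0.6, 0, 0, 0, 0, 0],
  [-0.75, 0, 0, 0, 0, 0],
])

```text
time: 15.35
tool_pos: [0.5324, 0.2213, 0.2934]
tool_rot: [-3.14, 0.001, 1.488]
contact_force: [-0.0, 0.3, -2.7]
opening: 0.0258
grip_force: 25.0
```

Call:
move_arm([
  [-0.3, 0, 0, 0, 0, 0],
  [-0.6, 0, 0, 0, 0, 0],
  [-0.68, 0, 0, 0, 0, 0],
  [-0.68, 0, 0.3, 0, 0, 0],
  [-0.68, 0, 0.6, 0, 0, 0],
  [-0.68, 0, 0.6, 0, 0, 0],
  [-0.68, 0, 0.6, 0, 0, 0],
])

```text
time: 16.23
tool_pos: [0.5279, 0.1555, 0.2352]
tool_rot: [3.14, -0.0, 1.489]
contact_force: [0.7, -0.7, -3.0]
opening: 0.0259
grip_force: 25.0
```

```bash
python3 - <<'E'
from h import *
c=cam('side'); s=robot.observe(); print(s['tool_pos'],s['tool_rot']); crate(c); save(c,'s3.png')
P=cloud(c); m=(P[...,2]>0.12)&(P[...,2]<0.19)&(P[...,1]>.1)&(P[...,1]<.2)&(P[...,0]<.56)&(P[...,0]>.45); q=P[m]; print(len(q),q.min(0),q.max(0))
a=cv2.imread('pics/s3.png')[160:380,230:430]; cv2.imwrite('pics/s3c.png',cv2.resize(a,None,fx=2.7,fy=2.7))
E
```

```text
[0.52807184 0.15542812 0.23558931] [ 3.13918937e+00 -6.71892691e-04  1.48923909e+00]
rim 807 0.08529432926244795 ((0.5590706467628479, 0.11479996144771576), (0.15414178371429443, 0.150727316737175), 85.2042007446289)
850 [0.49789636 0.10028128 0.12001729] [0.54982591 0.18252572 0.18988229]
```

View pics/s3c.png

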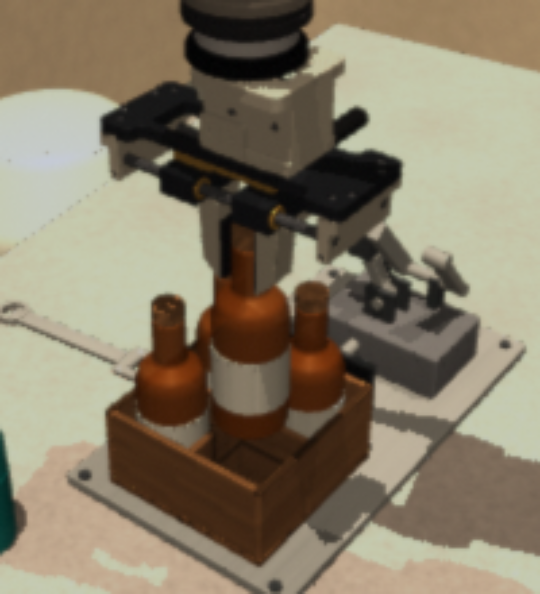

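The crop shows the second bottle upright above the near-left cell at (250,430), with the first standing in the near-right cell at (312,360). I lower it.

Call:
move_arm([
  [0, -0.01, 0.15, 0, 0, 0],
  [0, -0.01, 0.3, 0, 0, 0],
  [0, -0.01, 0.45, 0, 0, 0],
  [0, -0.01, 0.6, 0, 0, 0],
  [0, -0.01, 0.75, 0, 0, 0],
  [0, -0.01, 0.84, 0, 0, 0],
  [0, -0.01, 0.84, 0, 0, 0],
])

```text
time: 17.15
tool_pos: [0.526, 0.1549, 0.1494]
tool_rot: [-3.14, 0.0, 1.489]
contact_force: [-0.9, 0.9, -2.5]
opening: 0.0257
grip_force: 25.0
```

Call:
move_arm([
  [0, 0, 0.02, 0, 0, 0],
  [0, 0, 0.04, 0, 0, 0],
  [0, 0, 0.05, 0, 0, 0],
  [0, 0, 0.06, 0, 0, 0],
  [0, 0, 0.06, 0, 0, 0],
])

```text
time: 17.77
tool_pos: [0.5263, 0.155, 0.1442]
tool_rot: [3.142, 0.0, 1.489]
contact_force: [-0.4, 0.6, -2.7]
opening: 0.026
grip_force: 25.0
```

Call:
move_arm([
  [0, 0, 0.01, 0, 0, 0],
  [0, 0, 0.02, 0, 0, 0],
  [0, 0, 0.025, 0, 0, 0],
  [0, 0, 0.025, 0, 0, 0],
])

```text
time: 18.27
tool_pos: [0.5264, 0.155, 0.1421]
tool_rot: [3.141, 0.0, 1.489]
contact_force: [-0.4, -1.1, 2.6]
opening: 0.0257
grip_force: 25.0
```

Call:
move_arm([
  [0, 0, 0, 0, 0, 0],
  [0, 0, 0, 0, 0, 0],
  [0, 0, 0, 0, 0, 0],
  [0, 0, 0, 0, 0, 0],
], fingers=0.05)

```text
time: 18.77
tool_pos: [0.5263, 0.155, 0.1416]
tool_rot: [3.142, 0.0, 1.489]
contact_force: [0.2, 0.5, 0.4]
opening: 0.0481
grip_force: 0.0
```

Call:
move_arm([
  [0, 0, -0.2, 0, 0, 0],
  [0, 0, -0.5, 0, 0, 0],
  [0, 0, -0.95, 0, 0, 0],
  [0, 0, -0.95, 0, 0, 0],
])

```text
time: 19.27
tool_pos: [0.5281, 0.1553, 0.2403]
tool_rot: [3.134, -0.002, 1.489]
contact_force: [-1.0, -0.6, 0.2]
opening: 0.0481
grip_force: 0.0
```

Call:
move_arm([
  [-0.4, -0.4, -0.5, 0, 0, 0],
  [-1, -0.8, -0.5, 0, 0, 0],
  [-1, -0.8, -0.5, 0, 0, 0],
  [-1, -0.8, -0.5, 0, 0, 0],
])

```text
time: 19.77
tool_pos: [0.4381, 0.0614, 0.2865]
tool_rot: [3.141, -0.0, 1.487]
contact_force: [0.2, -0.3, -0.7]
opening: 0.0483
grip_force: 0.0
```

```bash
python3 - <<'E'
from h import *
c=cam('side'); s=robot.observe(); print(s['time'],s['tool_pos'],s['tool_rot'],s['opening']); necks(c,0.172,0.185,30)
y=-0.083
for n in ['side','scene','wrist']:
    c=c if n=='side' else cam(n); save(c,'k_'+n+'.png')
    P=cloud(c); p0=np.array([0.559,0.115,0]); Q=(P-p0)@R.from_euler('z',y).as_matrix()  # crate frame, z table
    z=Q[...,2]; b=(z>0.185)&(z<0.225)&(Q[...,1]<-.08)&(Q[...,1]>-.33)&(abs(Q[...,0])<.12)&(c['image'].max(2)<75)
    q=Q[b]; 
    if len(q): print(n,'bar',len(q),'med',np.median(q,0).round(4),np.percentile(q,[1,99],axis=0).round(4).tolist())
    t=(z>0.12)&(z<0.165)&(Q[...,1]<-.1)&(Q[...,1]>-.33)&(Q[...,0]<-.03)&(Q[...,0]>-.12); q=Q[t]
    if len(q): print(n,'tip',len(q),'med',np.median(q,0).round(4),np.percentile(q,[1,99],axis=0).round(4).tolist())
    t=(z>0.05)&(z<0.064)&(Q[...,1]<-.1)&(Q[...,1]>-.33); q=Q[t]
    if len(q): print(n,'console',len(q),np.percentile(q,[1,99],axis=0).round(3).tolist())
E
```

```text
19.825 [0.43866187 0.06197762 0.28634719] [ 3.14153321e+00 -4.52063554e-04  1.48769899e+00] 0.04786060768694517
[158. 100.] 1109 med [ 1.8109 -0.5106  0.1787] circ@medz [ 1.7056 -0.5959  0.1787] [134. 111.  82.]
[460.  66.] 109 med [ 0.9359 -1.9043  0.178 ] circ@medz [ 0.9263 -1.8826  0.178 ] [150. 125.  91.]
[547.  76.] 227 med [ 0.4867 -1.9056  0.1785] circ@medz [ 0.4892 -1.9178  0.1785] [152. 127.  93.]
[615.  84.] 109 med [ 0.1852 -1.9047  0.179 ] circ@medz [ 0.1941 -1.9172  0.179 ] [153. 126.  92.]
[629. 113.] 66 med [ 0.1015 -1.4164  0.1787] circ@medz [ 0.1026 -1.4201  0.1787] [59. 28.  9.]
[581. 120.] 79 med [ 0.2483 -1.2167  0.1782] circ@medz [ 0.2494 -1.2404  0.1782] [63. 33. 13.]
[634. 136.] 45 med [ 0.0706 -1.1196  0.1781] circ@medz [ 0.0714 -1.1237  0.1781] [49. 23.  7.]
[354. 224.] 44 med [ 0.5891 -0.0837  0.1788] circ@medz [ 0.5925 -0.0872  0.1788] [123. 116. 100.]
[314. 257.] 115 med [0.5928 0.08   0.1811] circ@medz [0.5917 0.0807 0.1811] [125.  85.  51.]
[345. 269.] 124 med [0.5176 0.0831 0.1809] circ@medz [0.5168 0.0835 0.1809] [108.  71.  42.]
[292. 274.] 125 med [0
[... 335 characters left out ...]
0. 17.]
side bar 294 med [ 0.0587 -0.1888  0.2097] [[0.0544, -0.2534, 0.1964], [0.0714, -0.1385, 0.2149]]
side tip 89 med [-0.063  -0.187   0.1407] [[-0.0711, -0.2057, 0.1206], [-0.049, -0.1816, 0.1469]]
side console 1295 [[-0.501, -0.314, 0.05], [1.285, -0.105, 0.064]]
scene bar 280 med [ 0.0668 -0.1889  0.2127] [[0.056, -0.2558, 0.1986], [0.0737, -0.137, 0.2182]]
scene tip 55 med [-0.0577 -0.1862  0.1432] [[-0.0724, -0.2059, 0.1216], [-0.0502, -0.1807, 0.1512]]
scene console 1045 [[-1.621, -0.267, 0.05], [0.044, -0.102, 0.064]]
wrist bar 159 med [ 0.0688 -0.1627  0.2136] [[0.0661, -0.177, 0.2123], [0.071, -0.1503, 0.2152]]
wrist console 2227 [[-0.081, -0.217, 0.05], [0.047, -0.105, 0.064]]
```

View pics/k_wrist.png

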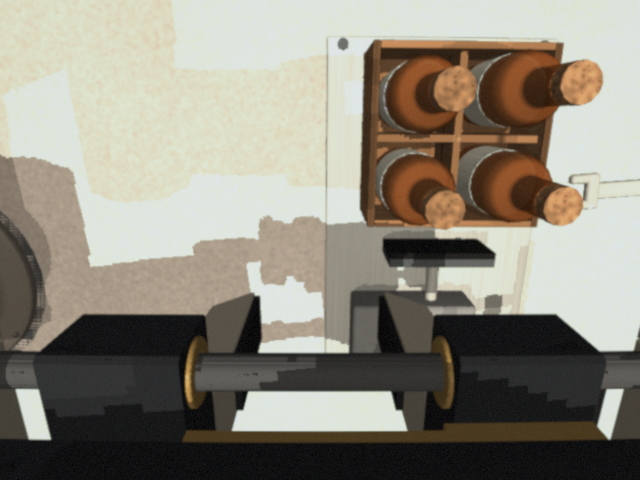

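All four tops are level at 0.181, so the crate is full. The wrist view shows the four corks at (455,88), (581,82), (445,210) and (562,205). Next is the catch: I shut the fingers and go down to the left of the bead.

Call:
move_arm([
  [-0.4, 0.2, 0, 0, 0, 0],
  [-0.87, 0.41, 0.3, 0, 0, 0],
  [-0.87, 0.41, 0.7, 0, 0, 0],
  [-0.87, 0.41, 0.7, 0, 0, 0],
  [-0.87, 0.41, 0.7, 0, 0, 0],
  [-0.87, 0.41, 0.7, 0, 0, 0],
], fingers=-1)

```text
time: 20.68
tool_pos: [0.4731, -0.0276, 0.2183]
tool_rot: [3.139, 0.0, 1.49]
contact_force: [0.5, -0.4, -0.3]
opening: 0.0008
grip_force: 0.0
```

Call:
move_arm([
  [0, 0, 0.2, 0, 0, 0],
  [0, 0, 0.4, 0, 0, 0],
  [0, 0, 0.6, 0, 0, 0],
  [0, 0, 0.8, 0, 0, 0],
  [0, 0, 0.91, 0, 0, 0],
  [0, 0, 0.91, 0, 0, 0],
])

```text
time: 21.42
tool_pos: [0.4722, -0.028, 0.1259]
tool_rot: [3.142, 0.0, 1.489]
contact_force: [-0.4, 0.0, 0.1]
opening: 0.0007
grip_force: 0.0
```

```bash
python3 - <<'E'
from h import *
s=robot.observe(); Q=R.from_euler('z',-.083).as_matrix(); print(s['time'],s['tool_pos'],(s['tool_pos']-[.559,.115,0])@Q,s['contact_force'],s['opening'])
c=cam('scene'); save(c,'k3.png'); a=cv2.imread('pics/k3.png')[150:310,240:400]; cv2.imwrite('pics/k3c.png',cv2.resize(a,None,fx=3.5,fy=3.5,interpolation=2))
E
```

```text
21.425 [ 0.47220492 -0.0279692   0.12591086] [-0.07464346 -0.14967275  0.12591086] [-0.43534768  0.03195574  0.07386537] 0.00071769889457698
```

View pics/k3c.png

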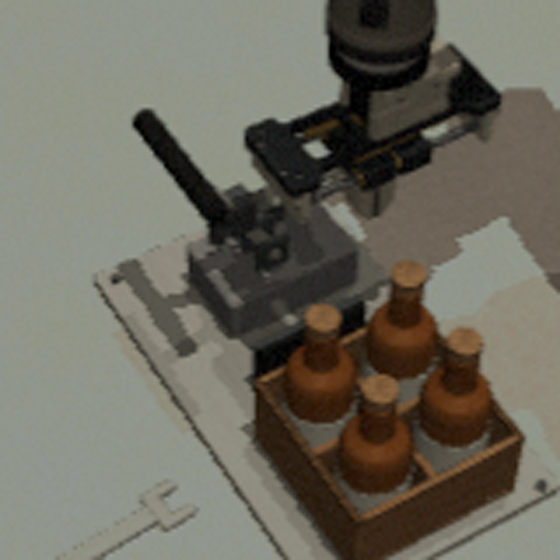

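The crop shows the shut fingers at (375,190) beside the catch, with the gripper body clear of the lever bar's end at (215,205). I push right.

Call:
move_arm([
  [-0.08, 0, 0, 0, 0, 0],
  [-0.16, 0, 0, 0, 0, 0],
  [-0.24, 0, 0, 0, 0, 0],
  [-0.32, 0, 0, 0, 0, 0],
  [-0.4, 0, 0, 0, 0, 0],
  [-0.48, 0, 0, 0, 0, 0],
  [-0.56, 0, 0, 0, 0, 0],
  [-0.64, 0, 0, 0, 0, 0],
  [-0.7, 0, 0, 0, 0, 0],
])

```text
time: 22.6
tool_pos: [0.4663, -0.0986, 0.1256]
tool_rot: [-3.141, 0.0, 1.489]
contact_force: [-0.0, 1.1, 0.2]
opening: 0.001
grip_force: 0.6
```

Call:
move_arm([
  [-0.08, 0, 0, 0, 0, 0],
  [-0.14, 0, 0, 0, 0, 0],
  [-0.2, 0, 0, 0, 0, 0],
  [-0.25, 0, 0, 0, 0, 0],
  [-0.28, 0, 0, 0, 0, 0],
  [-0.28, 0, 0, 0, 0, 0],
])

```text
time: 23.35
tool_pos: [0.464, -0.1261, 0.1257]
tool_rot: [3.142, 0.0, 1.489]
contact_force: [-0.4, 0.9, -0.2]
opening: 0.0001
grip_force: 0.4
```

```bash
cat > t.py <<'E'
from h import *
Rz=R.from_euler('z',-.083).as_matrix()
s=robot.observe(); print(s['time'],s['tool_pos'],(s['tool_pos']-[.559,.115,0])@Rz,s['contact_force'])
for n in ['scene','side']:
    c=cam(n); Q=(cloud(c)-[.559,.115,0])@Rz; z=Q[...,2]
    t=(z>0.118)&(z<0.165)&(Q[...,1]<-.25)&(Q[...,1]>-.33)&(Q[...,0]<-.03)&(Q[...,0]>-.12); q=Q[t]
    if len(q): print(n,len(q),np.percentile(q,[1,50,99],axis=0).round(4).tolist())
    b=(z>0.185)&(z<0.225)&(Q[...,1]<-.08)&(Q[...,1]>-.33)&(Q[...,0]>.035)&(Q[...,0]<.12)&(c['image'].max(2)<75); q=Q[b]
    if len(q): print(n,'bar',len(q),np.percentile(q,[1,50,99],axis=0).round(4).tolist())
E
python3 t.py
```

```text
23.35 [ 0.46403339 -0.12614627  0.12573868] [-0.07464752 -0.2481893   0.12573868] [-0.43125678  0.93955147 -0.18161709]
scene 55 [[-0.0666, -0.2746, 0.1201], [-0.0584, -0.2584, 0.1355], [-0.0507, -0.2507, 0.1541]]
scene bar 280 [[0.0562, -0.256, 0.1976], [0.067, -0.1884, 0.2127], [0.0735, -0.1381, 0.218]]
side 16 [[-0.0936, -0.2588, 0.1189], [-0.0921, -0.2534, 0.149], [-0.0518, -0.2508, 0.1627]]
side bar 294 [[0.0543, -0.2543, 0.1972], [0.0589, -0.1885, 0.2098], [0.0709, -0.1387, 0.2151]]
```

Partway over. I push on until the stop gives some resistance.

Call:
move_arm([
  [-0.03, 0, 0, 0, 0, 0],
  [-0.06, 0, 0, 0, 0, 0],
  [-0.09, 0, 0, 0, 0, 0],
  [-0.12, 0, 0, 0, 0, 0],
  [-0.12, 0, 0, 0, 0, 0],
])

```text
time: 24.08
tool_pos: [0.4627, -0.1365, 0.1257]
tool_rot: [-3.14, -0.003, 1.488]
contact_force: [-0.2, 8.4, 2.6]
opening: 0.0006
grip_force: 3.9
```

```bash
python3 t.py
```

```text
24.075 [ 0.46268959 -0.13654904  0.12567804] [-0.07512425 -0.25866767  0.12567804] [-0.18697378  8.37250654  2.56778213]
scene 82 [[-0.0822, -0.2805, 0.1187], [-0.0593, -0.2633, 0.1341], [-0.051, -0.2504, 0.1624]]
scene bar 284 [[0.0555, -0.2552, 0.1999], [0.0668, -0.1885, 0.2128], [0.0735, -0.1375, 0.2187]]
side 54 [[-0.0946, -0.2685, 0.1182], [-0.0921, -0.2572, 0.1462], [-0.0509, -0.2501, 0.1636]]
side bar 291 [[0.054, -0.2546, 0.1956], [0.0588, -0.1889, 0.2096], [0.07, -0.139, 0.215]]
```

The catch is against its stop (8 N, bead at about y -0.275) and the lever is still at rest. I retreat and go over the crossbar's left half.

Call:
move_arm([
  [0.12, 0, 0, 0, 0, 0],
  [0.12, 0, -0.4, 0, 0, 0],
  [0.12, 0, -0.9, 0, 0, 0],
  [0.12, 0, -1, 0, 0, 0],
  [0.12, 0, -1, 0, 0, 0],
])

```text
time: 24.8
tool_pos: [0.4643, -0.1259, 0.2259]
tool_rot: [3.14, 0.001, 1.489]
contact_force: [-0.4, -0.5, -0.2]
opening: 0.0006
grip_force: 0.0
```

Call:
move_arm([
  [0, 0, -0.6, 0, 0, 0],
  [0.4, 0.4, -0.6, 0, 0, 0],
  [0.89, 0.8, -0.6, 0, 0, 0],
  [0.89, 0.8, -0.6, 0, 0, 0],
  [0.89, 0.8, -0.6, 0, 0, 0],
], fingers=0.6)

```text
time: 25.42
tool_pos: [0.5504, -0.0436, 0.2838]
tool_rot: [-3.138, 0.0, 1.49]
contact_force: [0.1, -0.2, 0.0]
opening: 0.0457
grip_force: 0.0
```

Call:
move_arm([
  [0, 0.4, 0, 0, 0, 0],
  [0, 0.6, 0, 0, 0, 0],
  [0, 0.6, 0, 0, 0, 0],
  [0, 0.6, 0, 0, 0, 0],
])

```text
time: 25.92
tool_pos: [0.6098, -0.0494, 0.2855]
tool_rot: [-3.14, 0.0, 1.488]
contact_force: [0.5, -0.3, 0.2]
opening: 0.0731
grip_force: 0.0
```

```bash
python3 - <<'E'
from h import *
exec(open('t.py').read().split('for n')[0]); print(s['opening'])
c=cam('wrist'); Q=(cloud(c)-[.559,.115,0])@Rz; z=Q[...,2]
b=(z>0.18)&(z<0.225)&(abs(Q[...,1]+.2)<.09)&(c['image'].max(2)<90); q=Q[b]; print(len(q),np.percentile(q,[1,50,99],axis=0).round(4).tolist() if len(q) else '')
save(c,'w9.png')
E
python3 t.py
```

```text
25.925 [ 0.60978353 -0.04937607  0.28545861] [ 0.06423626 -0.15960001  0.28545861] [ 0.54044683 -0.3399812   0.15122683]
0.07309090371938508
4647 [[0.0524, -0.2574, 0.1855], [0.0655, -0.1805, 0.2128], [0.0754, -0.1403, 0.2152]]
25.975 [ 0.6098117  -0.04916026  0.28574899] [ 0.06424645 -0.15938261  0.28574899] [-0.13160864 -0.68939438  0.23570721]
scene 76 [[-0.0715, -0.281, 0.1183], [-0.0617, -0.2674, 0.1307], [-0.0517, -0.252, 0.1469]]
scene bar 199 [[0.0555, -0.2209, 0.197], [0.0661, -0.1698, 0.2128], [0.0736, -0.1372, 0.2185]]
side 130 [[-0.0708, -0.2836, 0.1195], [-0.0613, -0.2714, 0.1332], [-0.05, -0.2569, 0.1461]]
side bar 306 [[0.0539, -0.2543, 0.1899], [0.0587, -0.1909, 0.2094], [0.0709, -0.1396, 0.2152]]
```

Call:
move_arm([
  [0, 0, 0.3, 0, 0, 0],
  [0, 0, 0.6, 0, 0, 0],
  [0, 0, 0.85, 0, 0, 0],
  [0, 0, 0.98, 0, 0, 0],
  [0, 0, 0.98, 0, 0, 0],
  [0, 0, 0.98, 0, 0, 0],
])

```text
time: 26.82
tool_pos: [0.6114, -0.0488, 0.189]
tool_rot: [3.139, 0.0, 1.489]
contact_force: [0.2, 0.7, 0.1]
opening: 0.0735
grip_force: 0.0
```

Call:
move_arm([
  [0, 0, 0, 0, 0, 0],
  [0, 0, 0, 0, 0, 0],
  [0, 0, 0, 0, 0, 0],
  [0, 0, 0, 0, 0, 0],
  [0, 0, 0, 0, 0, 0],
  [0, 0, 0, 0, 0, 0],
  [0, 0, 0, 0, 0, 0],
  [0, 0, 0, 0, 0, 0],
], fingers=-1, newtons=30)

```text
time: 27.82
tool_pos: [0.6112, -0.0487, 0.1877]
tool_rot: [3.141, 0.0, 1.489]
contact_force: [2.4, 0.9, -1.1]
opening: 0.0191
grip_force: 30.0
```

Gripped. I pull along the lever's arc.

Call:
move_arm([
  [0, -0.1, -0.05, 0, 0, 0],
  [0, -0.2, -0.1, 0, 0, 0],
  [0, -0.31, -0.13, 0, 0, 0],
  [0, -0.42, -0.16, 0, 0, 0],
  [0, -0.53, -0.18, 0, 0, 0],
  [0, -0.64, -0.19, 0, 0, 0],
  [0, -0.75, -0.2, 0, 0, 0],
  [0, -0.86, -0.19, 0, 0, 0],
  [0, -0.95, -0.18, 0, 0, 0],
  [0, -0.95, -0.18, 0, 0, 0],
])

```text
time: 29.08
tool_pos: [0.5191, -0.0408, 0.2084]
tool_rot: [3.132, 0.0, 1.489]
contact_force: [8.3, 2.2, 7.8]
opening: 0.0192
grip_force: 30.0
```

Call:
move_arm([
  [0, -0.09, 0.01, 0, 0, 0],
  [0, -0.17, 0.03, 0, 0, 0],
  [0, -0.23, 0.05, 0, 0, 0],
  [0, -0.27, 0.06, 0, 0, 0],
  [0, -0.27, 0.06, 0, 0, 0],
  [0, -0.27, 0.06, 0, 0, 0],
])

```text
time: 29.82
tool_pos: [0.4924, -0.0385, 0.202]
tool_rot: [3.132, -0.0, 1.489]
contact_force: [7.1, 2.2, 6.7]
opening: 0.0189
grip_force: 30.0
```

```bash
cat > e.py <<'E'
from h import *
Rz=R.from_euler('z',-.083).as_matrix()
s=robot.observe(); print(s['time'],(s['tool_pos']-[.559,.115,0])@Rz,s['contact_force'],s['opening'],s['grip_force'])
for n in ['scene','side']:
    c=cam(n); Q=(cloud(c)-[.559,.115,0])@Rz; z=Q[...,2]
    b=(z>0.19)&(z<0.235)&(Q[...,1]<-.2)&(Q[...,1]>-.27)&(Q[...,0]>-.1)&(Q[...,0]<.12)&(c['image'].max(2)<75); q=Q[b]
    if len(q): print(n,'bar',len(q),np.percentile(q,[1,50,99],axis=0).round(4).tolist())
    t=(z>0.118)&(z<0.165)&(Q[...,1]<-.25)&(Q[...,1]>-.33)&(Q[...,0]<-.03)&(Q[...,0]>-.12); q=Q[t]
    if len(q): print(n,'tip',len(q),np.percentile(q,[1,50,99],axis=0).round(4).tolist())
    if n=='side': 
        save(c,'f.png'); cv2.imwrite('pics/fc.png',cv2.resize(cv2.imread('pics/f.png')[140:380,230:450],None,fx=2.4,fy=2.4))
E
python3 e.py
```

```text
29.825 [-0.05368545 -0.15848047  0.20202224] [7.0739335  2.24657128 6.7197526 ] 0.018880783287799796 29.9981027841568
scene bar 7 [[-0.0485, -0.2521, 0.2071], [-0.0476, -0.2304, 0.2164], [-0.0463, -0.2019, 0.2205]]
scene tip 4 [[-0.0691, -0.2595, 0.1187], [-0.0659, -0.257, 0.1197], [-0.0639, -0.2528, 0.1215]]
side bar 31 [[-0.0649, -0.2569, 0.2138], [-0.0633, -0.2445, 0.22], [-0.0586, -0.2066, 0.2251]]
side tip 132 [[-0.071, -0.2839, 0.1181], [-0.0618, -0.271, 0.1332], [-0.0498, -0.2571, 0.1462]]
```

View pics/fc.png

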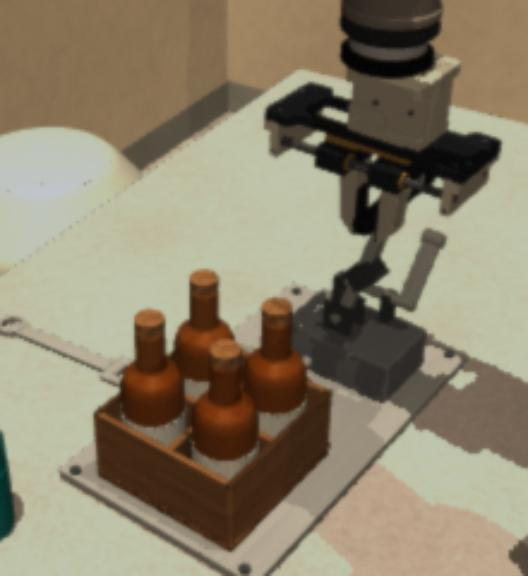

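The crop shows the bar held between the fingers at (372,222), pulled over towards the robot, and the catch flipped to the right at (432,240). All four bottles are upright. I pull slightly further onto the stop.

Call:
move_arm([
  [0, -0.03, 0.01, 0, 0, 0],
  [0, -0.05, 0.02, 0, 0, 0],
  [0, -0.05, 0.02, 0, 0, 0],
  [0, -0.05, 0.02, 0, 0, 0],
  [0, -0.05, 0.02, 0, 0, 0],
])

```text
time: 30.55
tool_pos: [0.4884, -0.0381, 0.2005]
tool_rot: [3.13, -0.0, 1.489]
contact_force: [10.1, 2.2, 6.9]
opening: 0.0193
grip_force: 30.0
```

```bash
python3 e.py
```

```text
30.55 [-0.0576264  -0.15846862  0.20045289] [10.09983439  2.15761502  6.90089597] 0.019256527125991536 29.99748408794403
scene bar 6 [[-0.0523, -0.2511, 0.2058], [-0.0514, -0.2348, 0.2157], [-0.0484, -0.2, 0.222]]
scene tip 1 [[-0.0669, -0.2549, 0.1189], [-0.0669, -0.2549, 0.1189], [-0.0669, -0.2549, 0.1189]]
side bar 28 [[-0.0692, -0.2567, 0.2134], [-0.067, -0.2461, 0.2182], [-0.0631, -0.2101, 0.2237]]
side tip 135 [[-0.0713, -0.2837, 0.1182], [-0.0614, -0.2712, 0.133], [-0.0502, -0.2554, 0.146]]
```

At the stop, held at 30 N, still and well past 0.68 rad.

```bash
python3 -c "
from cell import robot
print(robot.hand_in())"
```

```text
the job is handed in; nothing more can be done
None
```

I handed the job in at about 31 s: both loose bottles stand in the crate, the catch is flipped to its stop, and the gripper is holding the lever fully pulled; `hand_in()` returned no verdict, so I don't know the judged result.

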